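# Proof-pull a shutter spring on the long bench tester

## Task

Proof the shutter spring in the long spring tester (the one with the round barrel and round upright handle): draw its handle straight out against the spring until it stands abreast of the marker clamped on the tester's edge and hold it there for about two seconds. Then let the handle go back fully home and release it. Leave the short tester with the square housing alone.

Things in the scene. Friction and masses are not known exactly. Their poses are not given: they have to be found in the camera images.
- long_grip (a point): Mid-grip of the long tester's handle: upright aluminium round post, 22 mm dia, top 95 mm above the bench, this point 68 mm up on its axis; pinch from above. It stands on a low carriage (40 x 34 mm, top 28 mm up) on a fixed 340 x 90 x 12 mm base plate. x points to the round spring barrel (top 68 mm up, 75 mm behind the post when home); the handle pulls straight out along -x, towards the robot.
- long_pull (a joint): How far the long tester's handle is drawn out, in m: 0 fully home, 0.11 at the end stop. A spring pulls it home: about 2.4 N at first, growing by 0.8 N per 10 mm, so it goes home by itself when let go.
- long_mark (a point): White line on top of the marker, a dark steel block (12 mm along the slide, 18 wide, 22 high) clamped on the long tester's base plate, 35 mm above the bench, 36 mm to the side (+y) of the handle's path and 45 to 85 mm out from its home. Axes as the handle's: x along the slide to the barrel. The handle is abreast when its axis and this point have the same x in these axes.
- short_pull (a joint): How far the handle of the other, short tester is drawn out, in m (0 home); to be left alone. It has a 250 x 70 mm base plate, a square grey housing, a flat black handle and a marker of its own, and stands to the left or right of the long one.

How it is judged:
On the way:
1. the long tester's handle is held abreast of its marker (within 12 mm) for a second (x of long_grip in the frame of long_mark between -0.012 and 0.012 m), for 1 s.
At the end, for the whole second after the job is handed in: After the handle has been held abreast of the marker (within 12 mm along the slide) for a second, it is back home (within 6 mm) and at rest, and the short tester's handle is home (within 10 mm) (value of joint long_pull below 0.006 m and velocity of joint long_pull between -0.01 and 0.01 m/s and value of joint short_pull below 0.01 m); the robot touches nothing.
It fails at once if the short tester's handle is drawn out by more than 10 mm (value of joint short_pull above 0.01 m).
It also fails if it takes over 32 s, if anything falls off the work surface, if the arm or the gripper's body presses on something with over 40 N, if the wrist force passes 120 N, or if a joint passes its speed limit or range.

## Robot

A 6-joint arm with a two-finger parallel gripper is mounted at the origin on the work surface. World frame = base frame: x ahead of the robot, y to its left, z up, the work surface at z = 0. Lengths are in m, angles in rad, forces in N, time in s.
With the tool pointing down it reaches from about 0.25 to 0.725 m from the base axis. Payload 4 kg.
Tool frame: the origin (TCP) lies on the front face of the gripper's body, between the roots of the fingers; the fingertips stand 73 mm ahead of it and the grasp point (between the pads) lies r.hold_point_z ahead of it (r.hold_point_z is the distance from the TCP to the grasp point, in m); z points along the fingers, y is the line along which they close (so a half turn about z gives the same grasp; the last joint's range is limited). The gripper opens to 85 mm and grips with 20 to 120 N. Pads are 22 mm wide; open, the fingers measure 114 mm over their backs; the gripper's body (76 mm by 85 mm) begins 54 mm behind the grasp point. The pads swing forward as they close: fully open they stand 13 mm farther back than shut.
Start: joints at [1.291, 0.241, 0.005, 1.335, 0, 1.571], TCP at [0.138, 0.481, 0.304] pointing down, gripper open.
Joint ranges: [-2.72, 2.72], [-1.05, 1.87], [-1.09, 1.28], [-1.99, 2.15], [-1.42, 1.44], [-3.14, 3.14]. Speed limits (rad/s): [2.79, 2.79, 3.14, 3.14, 3.14, 3.14].

## Interface

Orientations are given as a unit quaternion [x, y, z, w].
In Python, from bench import r gives the robot as it stands. Calls block until the motion is done:
- r.move_to(position, orientation): joint-space move of the TCP to a pose.
- r.move_l(position, speed=0.15, attitude=None): straight line of the TCP; attitude=None keeps the orientation; speed is the mean speed in m/s.
- r.move_j(angles): joint-space move.
- r.command_gripper(opening): finger opening in m; the grip force is fixed at half the most; returns when the fingers have stopped.
- r.hold(seconds).
- r.ik(position, orientation): joint angles nearest the present ones, or None.
- r.capture(name): name is "scene" or "top" or "wrist"; returns a dict with "color" (480x640x3 uint8, red, green, blue), "depth" (480x640 float32, m along the optical axis (not along the pixel's ray), 0 where there is no reading), "mtx" (3x3 intrinsics, pixels), "cam_to_world" (4x4, takes a point from camera to world coordinates); the wrist camera has in their place "T_tool_cam" (4x4, takes a point from camera to tool coordinates, whose origin is the TCP and whose axes are the flange's). Camera axes: x right, y down, z forward; pixel columns grow to the right and rows downward; lengths in m; the calibration is good to about 2 mm. A picture is of the moment at which its call begins: read the wrist's pose just before it.
A pose or a line that the arm cannot do raises r.PlanningError and nothing moves.
- r.job_done(): hands the job in; it is judged then, once.
Readings, each from a call of its own:
- r.read_time(): time.
- r.read_q(): joint angles.
- r.read_dq(): joint speeds.
- r.read_joint_efforts(): joint torques, N m.
- r.read_eef_pos(): TCP position.
- r.read_eef_rot(): TCP orientation.
- r.read_ft_force(): force on the tool from outside, world axes, zero at the start.
- r.read_torque(): the same for the moment, N m.
- r.read_finger_gap(): finger opening in m.
- r.read_grasp_force(): force on a finger pad.
Only numpy, scipy, OpenCV 4.12 (cv2) and the standard library are available. Lean on these libraries where they do the work, as an engineer would, in place of code of your own. Each camera call takes 0.05 s, during which the arm holds its last target. There are 200 camera calls.

## Working session

There is one attempt and no reset: what is moved stays moved. The work goes in short steps, each a Python script; the robot and the scene stay as the last script left them, time stands still between calls to the robot, and variables do not carry over. Pictures are saved under pics/ and viewed, at most 10 in all, crops included, and the job is handed in when it is done.

```bash
mkdir -p pics; ls; python3 - <<'E'
from bench import r
import cv2,numpy as np
for n in("top","scene"):
    c=r.capture(n); np.savez(f"pics/{n}.npz",**{k:v for k,v in c.items() if not isinstance(v,str)})
    cv2.imwrite(f"pics/{n}.png",c["color"][...,::-1])
    print(n,c["mtx"],c["cam_to_world"].round(3))
print(r.hold_point_z,r.read_time(),r.read_eef_rot())
E
```

```text
pics
top [[604.89727554   0.         326.73333323]
 [  0.         604.89727554 238.7584952 ]
 [  0.           0.           1.        ]] [[ 0.029 -0.99   0.141  0.454]
 [-1.    -0.03  -0.005  0.006]
 [ 0.009 -0.141 -0.99   1.121]
 [ 0.     0.     0.     1.   ]]
scene [[583.25841512   0.         321.06738358]
 [  0.         583.25841512 240.39377374]
 [  0.           0.           1.        ]] [[ 0.388  0.691 -0.609  1.102]
 [ 0.921 -0.28   0.269 -0.234]
 [ 0.015 -0.666 -0.746  0.678]
 [ 0.     0.     0.     1.   ]]
0.0539 0.1 [ 1.39455588e-01  9.90227872e-01 -9.39627182e-04 -1.35221837e-04]
```

View pics/top.png

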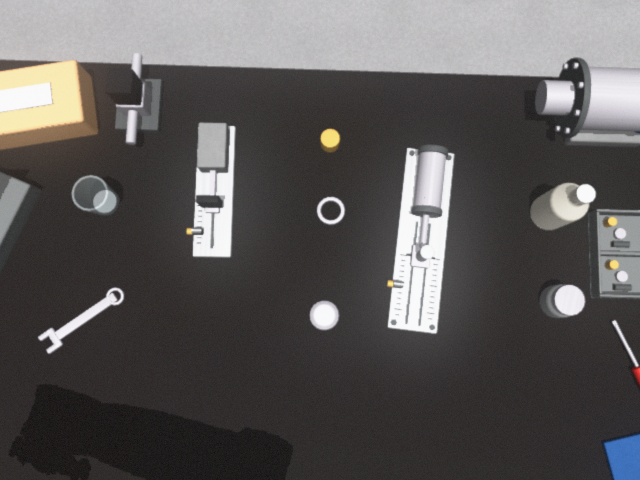

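View pics/scene.png

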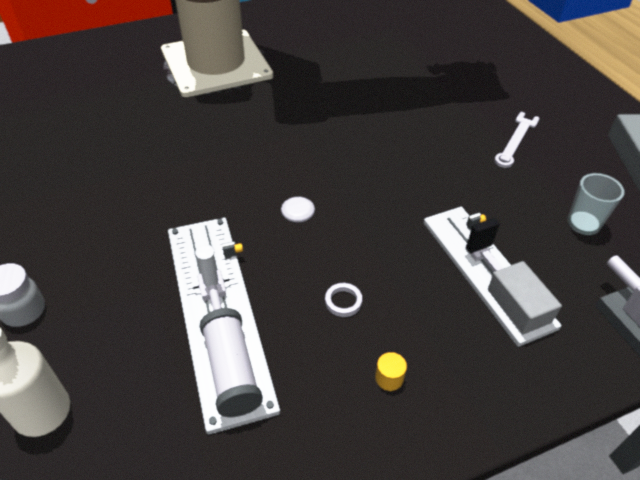

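The top view shows the long tester at about (420,240), with its post top at (427,252) and marker at about (396,284). The short tester is at (213,190). Next I'll turn these into positions.

```bash
cat > h.py <<'E'
import numpy as np,cv2
def cast(K,T,uv,z):
    uv=np.atleast_2d(np.float64(uv)); d=np.c_[(uv-K[[0,1],[2,2]])/K[0,0],np.ones(len(uv))]@T[:3,:3].T
    return T[:3,3]+d*((z-T[2,3])/d[:,2])[:,None]
def cloud(K,T,dep):
    v,u=np.indices(dep.shape); p=np.dstack([(u-K[0,2])/K[0,0]*dep,(v-K[1,2])/K[1,1]*dep,dep])
    w=p@T[:3,:3].T+T[:3,3]; w[dep==0]=np.nan; return w
E
python3 - <<'E'
from h import *
c=np.load("pics/top.npz");K,T=c["mtx"],c["cam_to_world"];W=cloud(K,T,c["depth"])
C=cast(K,T,[(407,149),(453,153),(437,332),(389,327)],.012);print(C.round(4))
a=(C[0]+C[1]-C[2]-C[3])[:2];print("yaw",np.arctan2(a[1],a[0]),np.arctan2(*(C[0]-C[3])[[1,0]]),np.arctan2(*(C[1]-C[2])[[1,0]]))
roi=np.zeros((480,640),bool);roi[235:270,405:445]=1
m=roi&(W[...,2]>.085)&(W[...,2]<.105);v,u=np.nonzero(m);print("post top",m.sum(),u.mean(),v.mean(),W[m].mean(0), cast(K,T,(u.mean(),v.mean()),.095))
roi[:]=0;roi[272:296,380:407]=1
m=roi&(W[...,2]>.029)&(W[...,2]<.04);v,u=np.nonzero(m);print("mark",m.sum(),u.min(),u.max(),v.min(),v.max(),W[m].mean(0))
im=c["color"][235:305,375:450,::-1];cv2.imwrite("pics/crop1.png",cv2.resize(im,None,fx=8,fy=8,interpolation=cv2.INTER_CUBIC))
E
```

```text
[[ 0.7881 -0.1461  0.012 ]
 [ 0.783  -0.2333  0.012 ]
 [ 0.4472 -0.204   0.012 ]
 [ 0.4537 -0.1167  0.012 ]]
yaw -0.08725366723256885 -0.0875091429101082 -0.08699924230643863
post top 162 426.61728395061726 251.42592592592592 [ 0.58356087 -0.17018981  0.0941275 ] [[ 0.58344631 -0.17004029  0.095     ]]
mark 74 390 403 280 287 [ 0.53164455 -0.12844899  0.03362422]
```

View pics/crop1.png

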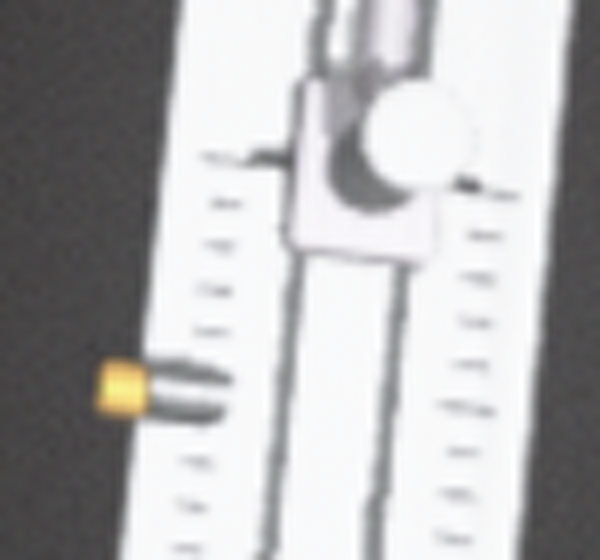

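The white line is at crop (190,393), which is about pixel (398.3,283.7) in the top view. The post is at (426.6,251.4). I'll approach with the fingers closing across the slide.

```bash
cat >> h.py <<'E'
from scipy.spatial.transform import Rotation as Ro
yaw=-.0873; X=np.array([np.cos(yaw),np.sin(yaw),0]); Y=np.array([-X[1],X[0],0])
post=np.array([.5834,-.1705,.068])
mark=lambda:cast(np.load("pics/top.npz")["mtx"],np.load("pics/top.npz")["cam_to_world"],(398.3,283.7),.035)[0]
E
python3 - <<'E'
from h import *
from bench import r
m=mark();d=post-m;print("mark",m,"pull",d@X,"side",-d@Y)
up=np.array([0,0,r.hold_point_z])
qs=[(Ro.from_euler('z',yaw+k)*Ro.from_euler('x',np.pi)).as_quat() for k in(0,np.pi)]
s=[(q,r.ik(post+up+[0,0,.1],q)) for q in qs];print([x[1] for x in s])
s=[x for x in s if x[1] is not None]
q=min(s,key=lambda x:np.abs(np.array(x[1])-r.read_q()).max())[0]
r.move_to(post+up+[0,0,.1],q);print(q,r.read_time())
p=r.read_eef_pos();R=Ro.from_quat(r.read_eef_rot()).as_matrix()
c=r.capture("wrist");T=np.eye(4);T[:3,:3]=R;T[:3,3]=p;T=T@c["T_tool_cam"]
np.savez("pics/w1.npz",color=c["color"],depth=c["depth"],mtx=c["mtx"],T=T);cv2.imwrite("pics/w1.png",c["color"][...,::-1])
W=cloud(c["mtx"],T,c["depth"])
k=(W[...,2]>.085)&(W[...,2]<.105)&(np.hypot(W[...,0]-post[0],W[...,1]-post[1])<.03)
print(p,k.sum(),W[k].mean(0) if k.any() else "")
E
```

```text
mark [ 0.5311089 -0.1297731  0.035    ] pull 0.05564290564025064 side 0.03601258849565062
[array([-0.28433376,  0.49701005,  0.16471738,  1.23850365,  0.        ,
        2.9445589 ]), array([-0.28433376,  0.49701005,  0.16471738,  1.23850365,  0.        ,
       -0.19703376])]
[ 9.99047490e-01 -4.36361401e-02 -2.67194296e-18  6.11740155e-17] 2.8917
[ 0.58366673 -0.16949951  0.22208728] 1686 [ 0.58485669 -0.1714778   0.09498912]
```

View pics/w1.png

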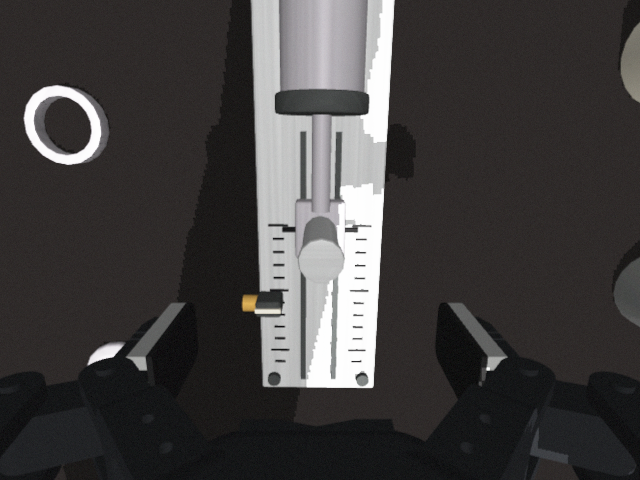

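The wrist view shows the post at (321,262), the marker line at (268,312) and clear space for the fingers. The position agrees with the top view to within 2 mm. I'll grasp and draw out now.

```bash
python3 - <<'E'
from h import *
from bench import r
up=np.array([0,0,r.hold_point_z]); g=np.array([.584,-.171,.070])+up
r.move_l(g,.12); r.command_gripper(.015)
print("grip",r.read_time(),r.read_finger_gap(),r.read_grasp_force(),r.read_eef_pos(),r.read_ft_force())
r.move_l(g-.0556*X,.05)
print("pulled",r.read_time(),r.read_finger_gap(),r.read_eef_pos(),r.read_ft_force())
K=r.capture("top");W=cloud(K["mtx"],K["cam_to_world"],K["depth"]);np.savez("pics/top2.npz",**K)
cv2.imwrite("pics/t2.png",cv2.resize(K["color"][215:335,360:480,::-1],None,fx=5,fy=5))
p=r.read_eef_pos();R=Ro.from_quat(r.read_eef_rot()).as_matrix()
c=r.capture("wrist");T=np.eye(4);T[:3,:3]=R;T[:3,3]=p;T=T@c["T_tool_cam"]
np.savez("pics/w2.npz",color=c["color"],depth=c["depth"],mtx=c["mtx"],T=T);cv2.imwrite("pics/w2.png",c["color"][...,::-1])
E
```

```text
grip 4.5167 0.0205211774160349 58.7030303478241 [ 0.58404855 -0.17173562  0.12441095] [-1.01209157 -2.83348568  3.29623368]
pulled 5.775 0.02052426906737227 [ 0.53102304 -0.16674726  0.12444808] [ 6.23097258 -3.46258656 -1.45377559]
```

View pics/w2.png

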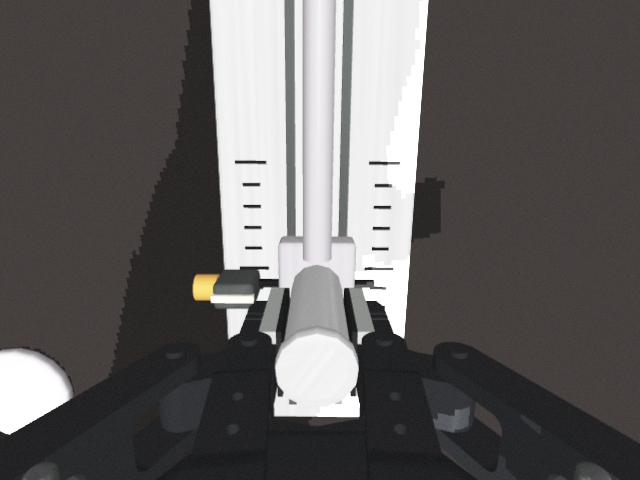

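The wrist view shows the post top at (316,370), gripped, and the marker line at (233,298). I'll check the offset numerically and then hold.

```bash
python3 - <<'E'
from h import *
from bench import r
c=np.load("pics/w2.npz")
m=cast(c["mtx"],c["T"],(233,298),.035)[0];p=cast(c["mtx"],c["T"],(316,370),.095)[0]
e=(p-m)@X;print("mark",m,"post",p,"offset",e,"side",(m-p)@Y)
e2=(p-mark())@X;print("offset vs top mark",e2)
up=np.array([0,0,r.hold_point_z]); g=np.array([.584,-.171,.070])+up
if abs(e)<.012 and abs(e2)<.012:
    r.move_l(g-(.0556+np.clip((e+e2)/2,-.006,.006))*X,.03)
    r.hold(2.2);print(r.read_eef_pos(),r.read_ft_force(),r.read_finger_gap(),r.read_time())
    r.move_l(g,.05);print(r.read_eef_pos(),r.read_ft_force(),r.read_time())
E
```

```text
mark [ 0.53134724 -0.13024215  0.035     ] post [ 0.53202191 -0.16628714  0.095     ] offset 0.003814827061252421 side 0.03584889984930996
offset vs top mark 0.004093157837837136
[ 0.52725594 -0.16634667  0.1244679 ] [ 6.79184486 -3.20309781 -1.97795728] 0.020837281255170537 8.3583
[ 0.58404431 -0.17169171  0.12443103] [-0.85318907 -4.023751    4.48815257] 9.7
```

```bash
python3 - <<'E'
from h import *
from bench import r
r.command_gripper(.07); p=r.read_eef_pos(); r.move_l(np.array(p)+[0,0,.12],.12); r.hold(.3)
p=r.read_eef_pos();R=Ro.from_quat(r.read_eef_rot()).as_matrix()
c=r.capture("wrist");T=np.eye(4);T[:3,:3]=R;T[:3,3]=p;T=T@c["T_tool_cam"]
W=cloud(c["mtx"],T,c["depth"])
k=(W[...,2]>.085)&(W[...,2]<.105)&(np.hypot(W[...,0]-post[0],W[...,1]-post[1])<.04)
print(r.read_time(),k.sum(),W[k].mean(0),r.read_ft_force())
cv2.imwrite("pics/w3.png",c["color"][...,::-1])
E
```

```text
11.7333 1405 [ 0.58476559 -0.17145721  0.09506044] [-0.475982   -0.36655232  0.12360309]
```

View pics/w3.png

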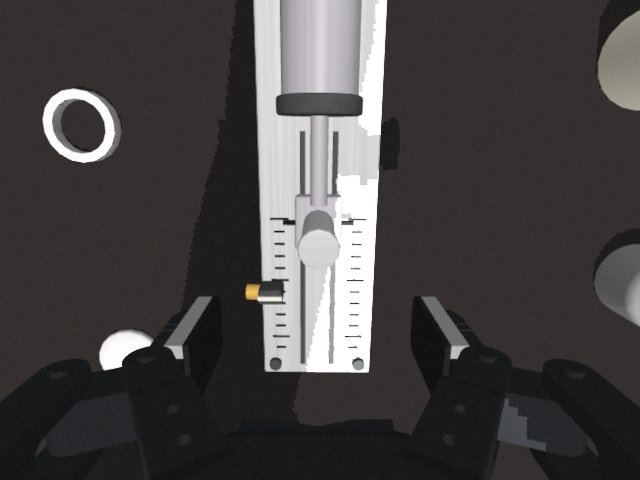

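The post is back home at (319,250), 0.1 mm from its first measured position, and the gripper is clear.

```bash
python3 -c "
from bench import r
print(r.job_done())"
```

```text
the job is handed in; nothing more can be done
None
```

I drew the long tester's handle out abreast of its marker (estimated within about 1 mm), held it there for 2.2 s, returned it home and released it; the short tester was not touched, and I handed the job in at about 12 s (no verdict came back).

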